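# Slide the notebook out over the worktop edge, level with the chopping board

### The arm

A 6-joint arm with a two-finger parallel gripper is mounted at the origin on a cart in front of the work surface, level with it; the furniture and walls round the work are solid. World frame = base frame: x ahead of the robot, y to its left, z up, the work surface at z = 0. Lengths are in mm, angles in rad, forces in N, time in s.
With the tool pointing down it reaches from about 350 to 775 mm from the base axis. Payload 7.3 kg.
Tool frame: the origin (TCP) lies between the finger pads; the fingertips stand 14 mm ahead of it and the grasp point (between the pads) lies 5 mm behind it; z points along the fingers, y is the line along which they close (so a half turn about z gives the same grasp; the last joint's range is limited). The gripper opens to 92 mm and grips with 3 to 60 N. Pads are 19 mm wide; open, the fingers measure 130 mm over their backs; the gripper's body (75 mm by 190 mm) begins 47 mm behind the grasp point.
Start: joints at [1.16, 0.342, 1.524, -0, 1.275, -0.146], TCP at [137.386, 506.726, 217.441] pointing down, gripper open.
Joint ranges: [-2.53, 2.53], [-0.77, 2.02], [0.04, 2.7], [-1, 4.14], [0.28, 2.66], [-3.11, 3.11]. Speed limits (rad/s): [2.57, 2.57, 3.14, 3.14, 3.14, 3.14].

### API

Orientations are given as [roll, pitch, yaw] about the fixed x, y, z axes, in that order (R = Rz(yaw) Ry(pitch) Rx(roll)).
In Python, from plant import get_obs, cams, close_job gives the robot as it stands. The module is installed in compiled form; this text tells all that it offers.
- The arm moves only by the shell command python3 -m creep 'ROWS'. ROWS is JSON, a list of rows, each an object of numbers: "hand": the opening, from 0 (shut) to 1 (fully open); "tx", "ty", "tz": the shift along the tool's x, y, z in m; "spin": the turn about the tool's z in degrees. In form: [{"hand": .., "tx": .., "ty": .., "tz": .., "spin": ..}, ...]. A call has 1 to 5 rows; each row shifts and turns the commanded pose from where the row before left it, along the tool's axes as they then stand; what a row does not reach is not made up. A row lasts 1/8 s, in which the tool goes at most 62.5 mm and 10.7 degrees, less where a joint would pass 70% of its speed; a pose out of reach is approached as far as the arm can. A call is refused whole if a number of a shift passes 0.0625 or a number of a turn 10.7, either way. A call with a gripper value outside its range is refused whole. The fingers move at their own pace and stop on an object; the grip force is fixed at half the most. Time passes only in rows, so rows that do not move let the fingers close. It gives the time, the measured TCP pose, the force, the opening and the grip force at its end, in the units of the state.
- get_obs(): the state, without advancing time (a new reading comes with each control period).
- cams.capture(name): name is "scene" or "top" or "wrist"; returns a dict with "color" (400x640x3 uint8, red, green, blue), "K" (3x3 intrinsics, pixels), "R" (3x3) and "t" (3): a world point X has camera coordinates R X + t. Camera axes: x right, y down, z forward; pixel columns grow to the right and rows downward; lengths in mm; the calibration is good to about 2 mm. A picture is of the moment at which its call begins. There is no depth.
- close_job(): hands the job in; it is judged then, once.
The state is a dict: "time": time; "joint_positions": joint angles; "dq": joint speeds; "tau": joint torques, N m; "tool_pos": TCP position; "tcp_rot": TCP orientation; "contact_force": force on the tool from outside, world axes, zero at the start; "moment": the same for the moment, N m; "grip_width": finger opening in mm; "finger_force": force on a finger pad.
Only numpy, scipy, OpenCV 4.12 (cv2) and the standard library are available. Lean on these libraries where they do the work, as an engineer would, in place of code of your own. Each camera call takes 0.05 s, during which the arm holds its last target. There are 200 camera calls.

### The job

Push the notebook across the worktop towards you (the robot) until its front edge sticks out over the front edge of the worktop exactly as far as the chopping board's does, and lies straight, parallel to the board's front edge, so that both can be taken by the lip. Only push it along with the fingers: never pinch, lift or tip it, and leave the chopping board and everything else where it is.

Things in the scene. Friction and masses are not known exactly. Their poses are not given: they have to be found in the camera images.
- notebook: Closed notebook, plain purple cover, flat on the worktop left or right of the board: 208 mm long (its x), 151 wide (y), 11 thick, 0.16 to 0.32 kg. Origin: middle of underside, z up. Its y axis points roughly at the robot (yaw +1.57, up to 0.3 off). Long sides: front y = +0.0755, back y = -0.075. Slides with ordinary friction; two fingertips set apart on its back edge square it as they push.
- notebook_back (a point): Middle of the notebook's back long edge, the one away from the robot, where it can be pushed; half-way up (6 mm over the worktop), at y = -0.075 of the notebook. Axes as the notebook's. Wall cabinets hang 0.49 m above the worktop just behind it (from about x = 0.55 on, knobs included): come in low, or lean the hand towards the robot.
- board: Wooden chopping board, 340 mm long (its y), 240 wide (its x), 22 thick, 1.1 kg, loose, flat and square to the worktop, short side to the robot, sticking out 10 to 60 mm over the worktop's front edge (which is at world x = 0.31). A food tin and a salt shaker stand on it. Origin: middle of underside; y points at the robot (world -x), so its front edge is at y = +0.17.
- tin: Bystander: food tin, 75 mm across, 58 mm high, standing on the board. Origin: middle of its underside.
- shaker: Bystander: salt shaker, 44 mm across, 90 mm high, standing on the board. Origin: middle of its underside.
- teaspoon: Bystander: steel teaspoon, 130 x 26 x 11 mm, lying between the notebook and the board, pointing away from the robot. Origin: its middle, at the underside.
- honey: Bystander: honey jar, 65 mm across, 100 mm high, at the left of the worktop. Origin: middle of its underside.
- tea_light: Bystander: tea light, 38 mm across, 15 mm high, at the left near the edge. Origin: middle of its underside.
- mug: Bystander: dark mug, 106 mm high, 88 x 126 mm with its handle, at the back. Origin: middle of its underside.
- coffee_tin: Bystander: coffee tin, 104 mm across, 144 mm high, at the back. Origin: middle of its underside.

How it is judged (in metres and radians):
At the end, for the whole second after the job is handed in: The notebook lies flat on the worktop, at rest, its front edge level with the board's front edge within 8 mm and parallel to it within 5 degrees (0.09 rad); the board has moved less than 12 mm, and nothing else more than 25 mm (y of notebook in the frame of board between 0.0865 and 0.1025 m and angle between the y axis of notebook and the y axis of board, either way round below 0.09 rad and angle between each of notebook, board's own z axis and vertical below 0.05 rad and height (world z) of notebook between -0.006 and 0.006 m and linear speed of notebook below 0.01 m/s and distance of board from where it was at the start of the episode below 0.012 m and distance of each of tin, shaker, teaspoon, honey, tea_light, mug, coffee_tin from where it was at the start of the episode below 0.025 m); the robot touches nothing.
It fails at once if the notebook is lifted, tipped or dropped off the edge (height (world z) of notebook above 0.015 m or height (world z) of notebook below -0.02 m or angle between notebook's own z axis and vertical above 0.15 rad).
It fails at once if the chopping board is moved or tipped (distance of board from where it was at the start of the episode above 0.012 m or angle between board's own z axis and vertical above 0.06 rad).
It fails at once if a bystander is moved or knocked over (distance of any of tin, shaker, teaspoon, honey, tea_light, mug, coffee_tin from where it was at the start of the episode above 0.025 m or angle between any of tin, shaker, teaspoon, honey, tea_light, mug, coffee_tin's own z axis and vertical above 0.3 rad).
It also fails if it takes over 42 s, if anything falls off the work surface, if the arm or the gripper's body presses on something with over 40 N, if the wrist force passes 120 N, or if a joint passes its speed limit or range.

## Working session

There is one attempt and no reset: what is moved stays moved. The work goes in short steps, Python scripts to look and compute and a shell command to move; the robot and the scene stay as the last step left them, time stands still between calls to the robot, and variables do not carry over. Pictures are saved under pics/ and viewed, at most 10 in all, crops included, and the job is handed in when it is done.

```bash
mkdir -p pics; python3 - <<'E'
from plant import get_obs,cams
import cv2,pickle
o=get_obs();print(o['time'],o['tool_pos'],o['tcp_rot'],o['grip_width'])
for n in ('scene','top'):
    c=cams.capture(n);pickle.dump(c,open(n+'0.pkl','wb'));cv2.imwrite(f'pics/{n}0.png',c['color'][:,:,::-1])
    print(n,c['K'],c['R'],c['t'])
E
```

```text
0.0 [137.20669091 506.31421454 216.7287161 ] [-3.14003171e+00 -2.24286248e-04  2.87681586e+00] 91.59610827285789
scene [[476.14433017   0.         317.58900595]
 [  0.         476.14433017 195.71918733]
 [  0.           0.           1.        ]] [[-0.91150712 -0.4109685  -0.0161144 ]
 [-0.2434302   0.57066761 -0.7842705 ]
 [ 0.33150643 -0.71094541 -0.62020973]] [ 627.53359249   71.29437466 1261.50867966]
top [[478.41489478   0.         324.66323885]
 [  0.         478.41489478 208.01511057]
 [  0.           0.           1.        ]] [[ 0.00427315 -0.9999608  -0.00775446]
 [-0.99502407 -0.00347988 -0.09957406]
 [ 0.09954317  0.00814137 -0.99499994]] [ 211.06572674  596.54166153 1315.53567499]
```

View pics/top0.png

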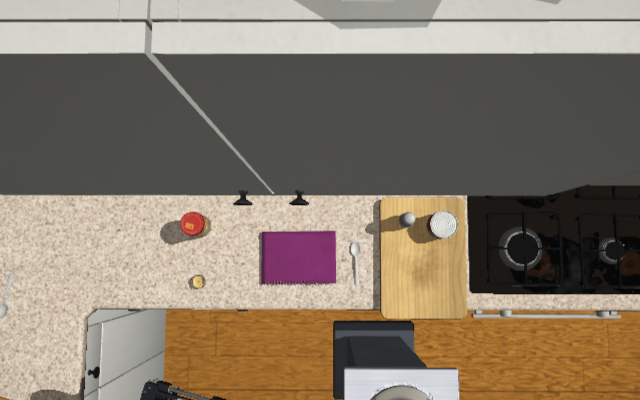

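View pics/scene0.png

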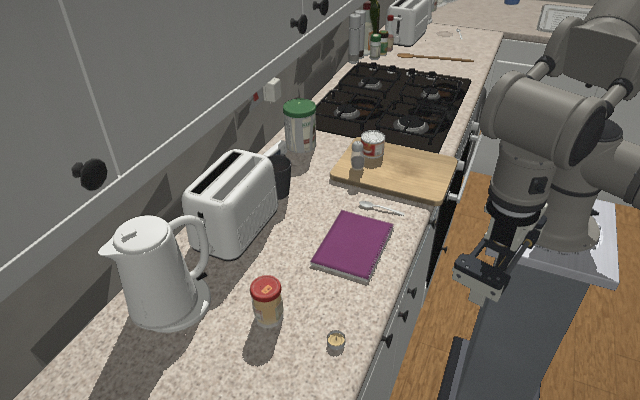

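The top view shows the purple notebook at cols 262–336, rows 231–285. The spoon is at col 355, and the board spans cols 380–466 with its front edge at row 318. The scene view confirms this. The gripper hangs left of the base, clear of everything. Next I measure the positions.

```bash
cat > h.py <<'E'
import numpy as np,cv2
def ray(c,uv,z):
    uv=np.atleast_2d(np.array(uv,float));d=np.c_[uv,np.ones(len(uv))]@np.linalg.inv(c['K']).T@c['R']
    o=-c['R'].T@c['t'];return o+d*((z-o[2])/d[:,2])[:,None]
def mask(c,lo,hi,roi=None):
    m=cv2.inRange(cv2.cvtColor(c['color'],cv2.COLOR_RGB2HSV),lo,hi)
    if roi: k=np.zeros_like(m);k[roi[1]:roi[3],roi[0]:roi[2]]=1;m=m*k
    return m
def big(m): return max(cv2.findContours(m,cv2.RETR_EXTERNAL,cv2.CHAIN_APPROX_NONE)[0],key=cv2.contourArea)[:,0,:]
def book(c,z=11):
    P=ray(c,big(mask(c,(135,90,40),(165,255,255))),z)[:,:2]
    r=cv2.minAreaRect(P.astype(np.float32));return r,cv2.boxPoints(r)
E
python3 - <<'E'
from h import *;import pickle
for n in('top','scene'):
    c=pickle.load(open(n+'0.pkl','rb'));r,b=book(c);print(n,r,b.round(1).tolist())
c=pickle.load(open('top0.pkl','rb'))
m=mask(c,(8,50,110),(28,200,255),(376,190,470,325))
rows=[]
for u in range(390,458,4):
    col=c['color'][300:328,u].astype(float).sum(1);rows.append((u,300+np.argmin(np.diff(col))+.5))
print(rows);print(ray(c,rows,22)[:,:2].round(1).tolist())
print('board left',ray(c,[(380,300),(467,300),(380,230)],22).round(0).tolist())
print('spoon',ray(c,[(350,242),(360,242),(355,288),(355,250)],5).round(0).tolist())
print('honey/tea',ray(c,[(205,224)],100).round(0),ray(c,[(205,282)],15).round(0),'shaker',ray(c,[(407,218)],90))
print(c['color'][305:325,420].tolist())
E
```

```text
top ((457.98492431640625, 286.5653381347656), (145.61061096191406, 207.2716522216797), 0.9928698539733887) [[383.3999938964844, 388.8999938964844], [387.0, 181.6999969482422], [532.5999755859375, 184.1999969482422], [529.0, 391.3999938964844]]
scene ((459.1258239746094, 289.3323059082031), (144.68508911132812, 206.6402587890625), 0.9045077562332153) [[385.20001220703125, 391.5], [388.3999938964844, 184.89999389648438], [533.0999755859375, 187.1999969482422], [529.7999877929688, 393.79998779296875]]
[(390, np.float64(318.5)), (394, np.float64(320.5)), (398, np.float64(320.5)), (402, np.float64(320.5)), (406, np.float64(320.5)), (410, np.float64(320.5)), (414, np.float64(318.5)), (418, np.float64(318.5)), (422, np.float64(318.5)), (426, np.float64(318.5)), (430, np.float64(318.5)), (434, np.float64(318.5)), (438, np.float64(318.5)), (442, np.float64(318.5)), (446, np.float64(317.5)), (450, np.float64(317.5)), (454, np.float64(317.5))]
[[290.2, 31.5], [284.8, 20.5], [284.9, 9.4], [284.9, -1.6], [285.0, -12.6], [285.1, -23.7], [290.6, -34.8], [290.6, -45.8], [290.7, -56.9], [290.7, -67.9], [290.8, -78.9], [290.8, -90.0], [290.9, -101.0], [291.0, -112.0], [293.7, -123.1], [293.8, -134.1], [293.8, -145.2]]
board left [[341.0, 59.0, 22.0], [342.0, -182.0, 22.0], [535.0, 57.0, 22.0]]
spoon [[501.0, 141.0, 5.0], [501.0, 113.0, 5.0], [372.0, 127.0, 5.0], [479.0, 127.0, 5.0]]
honey/tea [[545. 531. 100.]] [[387. 549.  15.]] shaker [[563.65512384  -7.86537734  90.        ]]
[[217, 182, 118], [218, 183, 119], [218, 183, 121], [218, 183, 121], [218, 184, 121], [218, 184, 122], [218, 184, 121], [218, 183, 121], [218, 183, 122], [217, 182, 121], [216, 180, 118], [215, 180, 117], [216, 182, 119], [166, 137, 88], [123, 85, 39], [164, 111, 47], [163, 110, 47], [160, 108, 46], [155, 103, 44], [162, 109, 46]]
```

```bash
python3 -m creep '[{"hand":1,"tx":0,"ty":0,"tz":0,"spin":-7.6},{"hand":1,"tx":0,"ty":0,"tz":0,"spin":-7.6},{"hand":1,"tx":0,"ty":0,"tz":0,"spin":0}]'
python3 - <<'E'
from h import *;import pickle
c=pickle.load(open('scene0.pkl','rb'))
print('toaster base',ray(c,[(237,256),(276,213),(190,230)],0).round(0).tolist(),'top front',ray(c,[(240,190),(276,155)],190).round(0).tolist())
print('mug',ray(c,[(282,197)],0).round(0),'kettle',ray(c,[(208,300)],0).round(0),'board front',ray(c,[(444,204),(340,190),(459,155)],22).round(0).tolist())
E
```

```text
time: 0.48
tool_pos: [137.3, 506.5, 217.1]
tcp_rot: [-3.141, -0.0, 3.141]
contact_force: [-0.7, -0.1, -0.0]
grip_width: 91.6
finger_force: 0.0
toaster base [[710.0, 440.0, 0.0], [698.0, 256.0, 0.0], [876.0, 408.0, 0.0]] top front [[694.0, 409.0, 190.0], [687.0, 250.0, 190.0]]
mug [[716. 187.   0.]] kettle [[696. 585.   0.]] board front [[282.0, 65.0, 22.0], [565.0, 118.0, 22.0], [292.0, -192.0, 22.0]]
```

```bash
python3 -m creep '[{"hand":1,"tx":-0.039,"ty":-0.027,"tz":0.013,"spin":0},{"hand":1,"tx":-0.039,"ty":-0.027,"tz":0.013,"spin":0},{"hand":1,"tx":-0.039,"ty":-0.027,"tz":0.013,"spin":0},{"hand":1,"tx":-0.039,"ty":-0.027,"tz":0.013,"spin":0}]' && python3 -m creep '[{"hand":1,"tx":-0.039,"ty":-0.027,"tz":0.013,"spin":0},{"hand":1,"tx":-0.039,"ty":-0.027,"tz":0.013,"spin":0},{"hand":1,"tx":-0.039,"ty":-0.027,"tz":0.013,"spin":0},{"hand":1,"tx":-0.039,"ty":-0.027,"tz":0.013,"spin":0},{"hand":1,"tx":0,"ty":0,"tz":0,"spin":0}]'
```

```text
time: 0.98
tool_pos: [294.5, 397.9, 165.0]
tcp_rot: [3.141, 0.0, 3.139]
contact_force: [0.9, 1.1, 0.5]
grip_width: 91.8
finger_force: 0.0
time: 1.6
tool_pos: [451.2, 288.8, 112.2]
tcp_rot: [-3.141, -0.001, 3.135]
contact_force: [-0.6, 1.1, -0.1]
grip_width: 91.9
finger_force: 0.0
```

```bash
python3 -m creep '[{"hand":1,"tx":-0.02,"ty":0,"tz":0.045,"spin":0},{"hand":1,"tx":-0.045,"ty":0,"tz":0,"spin":0},{"hand":1,"tx":-0.043,"ty":0,"tz":0,"spin":0},{"hand":1,"tx":0,"ty":0,"tz":0,"spin":0}]'
python3 - <<'E'
from plant import cams
import cv2,pickle
for n in ('scene',):
    c=cams.capture(n);cv2.imwrite(f'pics/{n}1.png',cv2.resize(c['color'][90:300,230:530,::-1],None,fx=2.5,fy=2.5))
E
```

```text
time: 2.1
tool_pos: [559.2, 291.4, 68.3]
tcp_rot: [3.141, 0.001, 3.139]
contact_force: [0.8, 0.2, -0.7]
grip_width: 91.5
finger_force: 0.0
```

View pics/scene1.png

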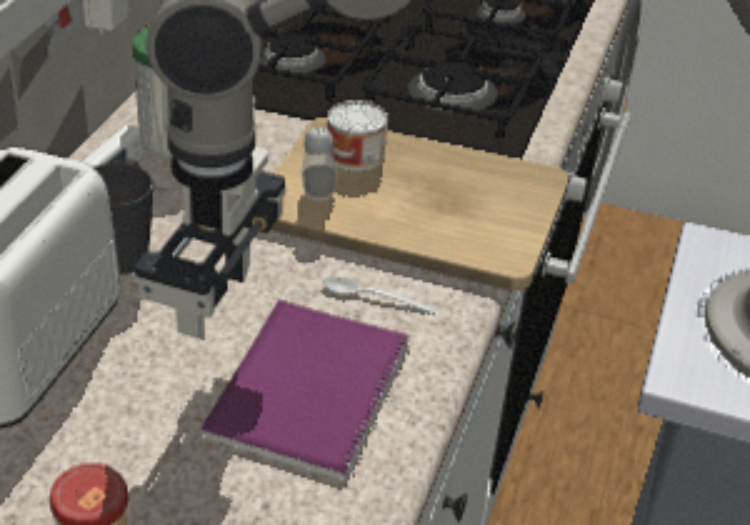

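The hand is behind the book's back edge, clear of the toaster, mug and spoon. Now I lower it and move in slowly to contact.

```bash
python3 -m creep '[{"hand":1,"tx":0,"ty":0,"tz":0.03,"spin":0},{"hand":1,"tx":0,"ty":0,"tz":0.02,"spin":0},{"hand":1,"tx":0,"ty":0,"tz":0,"spin":0}]' && python3 -m creep '[{"hand":1,"tx":0.008,"ty":0,"tz":0,"spin":0},{"hand":1,"tx":0.008,"ty":0,"tz":0,"spin":0},{"hand":1,"tx":0.008,"ty":0,"tz":0,"spin":0},{"hand":1,"tx":0.008,"ty":0,"tz":0,"spin":0},{"hand":1,"tx":0,"ty":0,"tz":0,"spin":0}]'
python3 - <<'E'
from plant import cams
from h import *
for n in('top','scene'):
    c=cams.capture(n);r,b=book(c);print(n,r,b.round(1).tolist())
E
```

```text
time: 2.52
tool_pos: [554.7, 291.1, 17.2]
tcp_rot: [-3.14, -0.004, -3.141]
contact_force: [-0.3, 0.4, -0.9]
grip_width: 91.7
finger_force: 0.0
time: 3.15
tool_pos: [524.8, 291.0, 18.6]
tcp_rot: [3.142, -0.0, -3.141]
contact_force: [-0.4, -0.4, -0.0]
grip_width: 91.8
finger_force: 0.0
top ((465.3576354980469, 292.7832946777344), (54.708595275878906, 114.2757797241211), 21.079442977905273) [[419.29998779296875, 336.29998779296875], [460.3999938964844, 229.60000610351562], [511.3999938964844, 249.3000030517578], [470.29998779296875, 355.8999938964844]]
scene ((459.65863037109375, 289.18597412109375), (145.7373504638672, 206.0076141357422), 0.7596661448478699) [[385.3999938964844, 391.20001220703125], [388.20001220703125, 185.1999969482422], [533.9000244140625, 187.1999969482422], [531.2000122070312, 393.1000061035156]]
```

```bash
python3 - <<'E'
from plant import cams
import cv2,numpy as np
c=cams.capture('scene');a=cv2.resize(c['color'][160:300,270:430,::-1],None,fx=3.5,fy=3.5)
w=cams.capture('wrist');cv2.imwrite('pics/w2.png',w['color'][:,:,::-1])
cv2.imwrite('pics/s2.png',a)
E
```

```text
(no output)
```

View pics/s2.png

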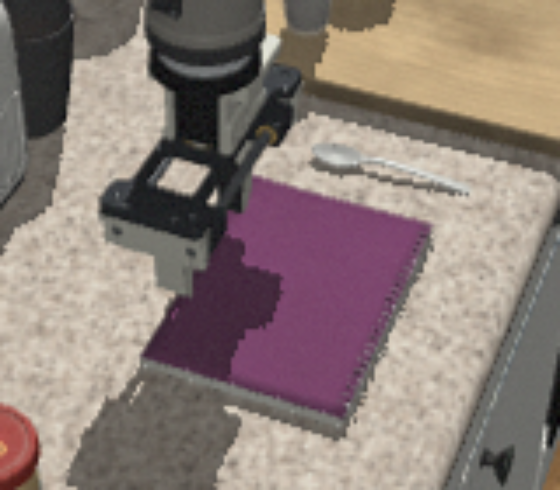

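View pics/w2.png

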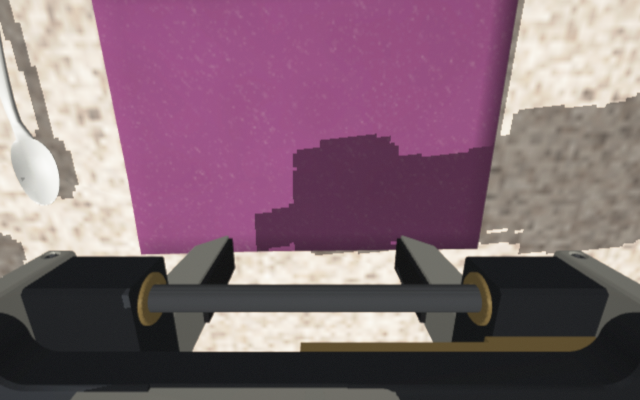

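The scene crop shows the left finger just behind the book's back edge. The wrist view has the book's back edge at row 250 with the finger tips still behind it. I'll check that numerically.

```bash
python3 - <<'E'
from plant import cams,get_obs
from h import *
w=cams.capture('wrist');print(get_obs()['tool_pos'])
print(ray(w,[(142,253),(478,248)],11).round(1).tolist())
def pr(X): p=w['K']@(w['R']@np.array(X)+w['t']);return (p[:2]/p[2]).round(0)
for x in (515,525,535):print(x,pr([x,291-46,5]),pr([x,291+46,5]))
E
```

```text
[525.80854769 290.87154295  18.41253894]
[[535.6, 183.9, 11.0], [531.8, 395.3, 11.0]]
515 [239. 219.] [385. 219.]
525 [240. 234.] [384. 234.]
535 [241. 248.] [383. 248.]
```

```bash
python3 - <<'E'
from plant import cams,get_obs
from h import *
w=cams.capture('wrist');print(get_obs()['tool_pos'],w['K'][0,0],-w['R'].T@w['t'],w['R'].round(2).tolist())
for z in(0,5,10,15,20,30,40):print(z,ray(w,[(233,238),(397,238),(233,268),(207,320)],z).round(0).tolist())
s=cams.capture('scene')
for z in(0,5,12,20):print(z,ray(s,[(320.9,243.4),(315,241)],z).round(0).tolist())
m=w['color'][225:335,195:240,::-1];cv2.imwrite('pics/w3.png',cv2.resize(w['color'][215:345,130:480,::-1],None,fx=2.2,fy=2.2,interpolation=0))
E
```

```text
[525.76090145 290.89295262  18.34113394] 308.8085671400572 [443.41166093 292.57918995 186.07777177] [[-0.0, 1.0, -0.0], [0.95, 0.0, 0.31], [0.31, -0.0, -0.95]]
0 [[530.0, 239.0, 0.0], [530.0, 347.0, 0.0], [553.0, 237.0, 0.0], [595.0, 215.0, 0.0]]
5 [[528.0, 240.0, 5.0], [528.0, 346.0, 5.0], [550.0, 239.0, 5.0], [591.0, 217.0, 5.0]]
10 [[526.0, 242.0, 10.0], [525.0, 344.0, 10.0], [547.0, 240.0, 10.0], [587.0, 219.0, 10.0]]
15 [[523.0, 243.0, 15.0], [523.0, 343.0, 15.0], [544.0, 242.0, 15.0], [583.0, 221.0, 15.0]]
20 [[521.0, 245.0, 20.0], [521.0, 341.0, 20.0], [541.0, 243.0, 20.0], [579.0, 223.0, 20.0]]
30 [[516.0, 248.0, 30.0], [516.0, 338.0, 30.0], [535.0, 246.0, 30.0], [571.0, 227.0, 30.0]]
40 [[512.0, 250.0, 40.0], [511.0, 335.0, 40.0], [529.0, 249.0, 40.0], [563.0, 232.0, 40.0]]
0 [[536.0, 317.0, -0.0], [554.0, 315.0, 0.0]]
5 [[534.0, 322.0, 5.0], [552.0, 320.0, 5.0]]
12 [[531.0, 328.0, 12.0], [548.0, 326.0, 12.0]]
20 [[528.0, 336.0, 20.0], [545.0, 334.0, 20.0]]
```

View pics/w3.png

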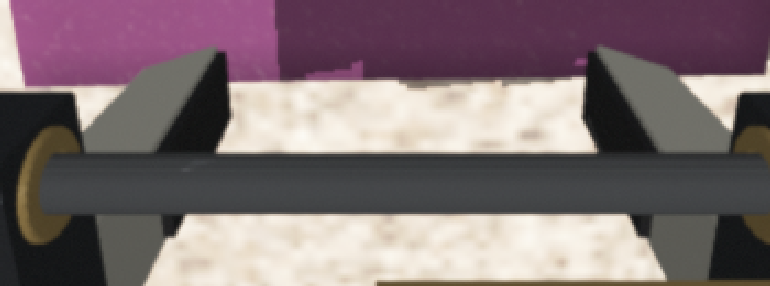

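The wrist view suggests the tips are over the book, at about z 25, rather than behind it. That agrees with there being no contact and no motion of the book. I'll back off and feel downwards.

```bash
python3 -m creep '[{"hand":1,"tx":-0.02,"ty":0,"tz":0,"spin":0},{"hand":1,"tx":-0.017,"ty":0,"tz":0,"spin":0},{"hand":1,"tx":0,"ty":0,"tz":0,"spin":0}]' && python3 -m creep '[{"hand":1,"tx":0,"ty":0,"tz":0.002,"spin":0},{"hand":1,"tx":0,"ty":0,"tz":0.002,"spin":0},{"hand":1,"tx":0,"ty":0,"tz":0,"spin":0}]'
python3 - <<'E'
from plant import cams,get_obs
from h import *
print(get_obs()['contact_force'])
w=cams.capture('wrist');cv2.imwrite('pics/w4.png',w['color'][:,:,::-1])
E
```

```text
time: 3.88
tool_pos: [563.4, 290.7, 18.3]
tcp_rot: [3.141, 0.001, 3.141]
contact_force: [-0.1, -0.4, -0.2]
grip_width: 91.8
finger_force: 0.0
time: 4.25
tool_pos: [561.9, 291.0, 14.2]
tcp_rot: [-3.141, -0.001, -3.141]
contact_force: [0.4, -0.6, 0.5]
grip_width: 92.1
finger_force: 0.0
[ 0.36259081 -0.58856367  0.4617481 ]
```

View pics/w4.png

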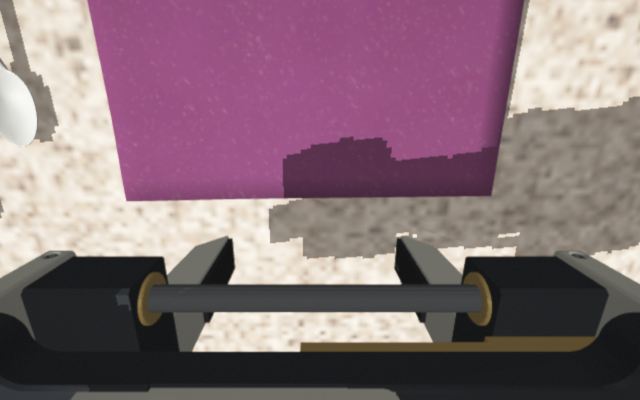

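Behind the book now: back edge at row 200, finger tips at rows 237–270. There is still no contact, so I keep lowering in small steps while watching the force.

```bash
python3 -m creep '[{"hand":1,"tx":0,"ty":0,"tz":0.003,"spin":0},{"hand":1,"tx":0,"ty":0,"tz":0.002,"spin":0},{"hand":1,"tx":0,"ty":0,"tz":0,"spin":0}]' && python3 -m creep '[{"hand":1,"tx":0,"ty":0,"tz":0.003,"spin":0},{"hand":1,"tx":0,"ty":0,"tz":0.002,"spin":0},{"hand":1,"tx":0,"ty":0,"tz":0,"spin":0}]'
```

```text
time: 4.68
tool_pos: [562.3, 290.9, 9.2]
tcp_rot: [-3.142, -0.0, -3.141]
contact_force: [0.5, 0.7, -0.3]
grip_width: 92.1
finger_force: 0.0
time: 5.05
tool_pos: [562.4, 290.9, 4.2]
tcp_rot: [-3.142, -0.0, -3.141]
contact_force: [0.1, 0.1, 0.2]
grip_width: 91.8
finger_force: 0.0
```

```bash
python3 -m creep '[{"hand":1,"tx":0,"ty":0,"tz":0.002,"spin":0},{"hand":1,"tx":0,"ty":0,"tz":0.001,"spin":0},{"hand":1,"tx":0,"ty":0,"tz":0,"spin":0}]' && python3 -m creep '[{"hand":1,"tx":0,"ty":0,"tz":0.002,"spin":0},{"hand":1,"tx":0,"ty":0,"tz":0,"spin":0}]'  && python3 -m creep '[{"hand":1,"tx":0,"ty":0,"tz":0.002,"spin":0},{"hand":1,"tx":0,"ty":0,"tz":0,"spin":0}]' 
python3 - <<'E'
from plant import cams
from h import *
s=cams.capture('scene');cv2.imwrite('pics/s5.png',cv2.resize(s['color'][160:260,270:390,::-1],None,fx=5,fy=5))
E
```

```text
time: 5.42
tool_pos: [562.4, 290.9, 1.3]
tcp_rot: [-3.142, -0.0, -3.141]
contact_force: [0.2, -0.4, -1.1]
grip_width: 91.5
finger_force: 0.0
time: 5.68
tool_pos: [562.4, 290.9, -0.8]
tcp_rot: [-3.142, -0.0, -3.141]
contact_force: [0.2, -0.7, -0.8]
grip_width: 91.6
finger_force: 0.0
time: 5.92
tool_pos: [562.4, 290.9, -2.8]
tcp_rot: [-3.142, -0.0, -3.141]
contact_force: [0.2, 0.7, -0.7]
grip_width: 91.8
finger_force: 0.0
```

View pics/s5.png

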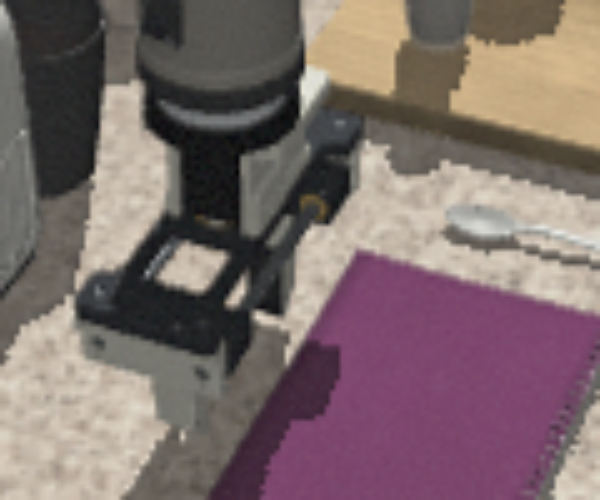

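```bash
python3 -m creep '[{"hand":1,"tx":0.008,"ty":0,"tz":0,"spin":0},{"hand":1,"tx":0.008,"ty":0,"tz":0,"spin":0},{"hand":1,"tx":0.008,"ty":0,"tz":0,"spin":0},{"hand":1,"tx":0.008,"ty":0,"tz":0,"spin":0},{"hand":1,"tx":0,"ty":0,"tz":0,"spin":0}]'
python3 - <<'E'
from plant import cams,get_obs
from h import *
s=cams.capture('scene');r,b=book(s);print(r,b.round(1).tolist())
w=cams.capture('wrist');print(r[0]);P=ray(w,big(mask(w,(135,90,40),(165,255,255))),11);print(P[:,0].max(),get_obs()['tool_pos'])
E
```

```text
time: 6.6
tool_pos: [529.7, 291.0, -2.4]
tcp_rot: [-3.142, -0.001, -3.141]
contact_force: [0.9, -0.1, 0.2]
grip_width: 91.8
finger_force: 0.0
((445.4023132324219, 289.7974853515625), (144.1566925048828, 206.9175567626953), 0.2861896753311157) [[372.79998779296875, 392.8999938964844], [373.79998779296875, 186.0], [518.0, 186.6999969482422], [517.0, 393.6000061035156]]
(445.4023132324219, 289.7974853515625)
520.4577350868718 [530.4214056  290.99566584  -2.44404537]
```

The book slid 15 mm and squared up, to a yaw error of 0.3°. I'll push about 70 mm more, tapering off.

```bash
python3 -m creep '[{"hand":1,"tx":0.008,"ty":0,"tz":0,"spin":0},{"hand":1,"tx":0.01,"ty":0,"tz":0,"spin":0},{"hand":1,"tx":0.01,"ty":0,"tz":0,"spin":0},{"hand":1,"tx":0.01,"ty":0,"tz":0,"spin":0}]' && python3 -m creep '[{"hand":1,"tx":0.01,"ty":0,"tz":0,"spin":0},{"hand":1,"tx":0.008,"ty":0,"tz":0,"spin":0},{"hand":1,"tx":0.006,"ty":0,"tz":0,"spin":0},{"hand":1,"tx":0.004,"ty":0,"tz":0,"spin":0},{"hand":1,"tx":0,"ty":0,"tz":0,"spin":0}]'
python3 - <<'E'
from plant import cams,get_obs
from h import *
import pickle
print(get_obs()['tool_pos'])
s=cams.capture('scene');t=cams.capture('top');r,b=book(s);print(r,b.round(1).tolist());pickle.dump((s,t),open('p2.pkl','wb'))
w=cams.capture('wrist');P=ray(w,big(mask(w,(135,90,40),(165,255,255))),11);print(P[:,0].max())
# top: purple front edge per column, board front
m=mask(t,(135,90,40),(165,255,255))
f=[(u,np.where(m[:,u])[0].max()+.5) for u in range(265,335,10) if m[:,u].any()];print(f,ray(t,f,11)[:,0].round(1))
f=[(u,318.0) for u in (400,440)];print(ray(t,f,22)[:,0])
g=cv2.cvtColor(s['color'],cv2.COLOR_RGB2GRAY);
cv2.imwrite('pics/t6.png',cv2.resize(np.vstack([t['color'][265:335,240:480,::-1],s['color'][130:270,320:560:1,::-1]]),None,fx=2.8,fy=2.8,interpolation=0))
E
```

```text
time: 7.2
tool_pos: [491.9, 291.0, -2.4]
tcp_rot: [3.141, 0.0, -3.141]
contact_force: [1.0, 0.2, 0.7]
grip_width: 92.0
finger_force: 1.1
time: 7.82
tool_pos: [463.9, 290.8, -2.7]
tcp_rot: [-3.141, -0.001, -3.141]
contact_force: [1.6, 0.5, 0.6]
grip_width: 91.7
finger_force: 0.4
[463.94405346 290.83809711  -2.66792957]
((380.67071533203125, 289.88934326171875), (144.6855926513672, 207.07427978515625), 0.2380114644765854) [[307.8999938964844, 393.1000061035156], [308.79998779296875, 186.10000610351562], [453.3999938964844, 186.6999969482422], [452.6000061035156, 393.70001220703125]]
455.25667127729395
[(265, np.float64(311.5)), (285, np.float64(292.5)), (295, np.float64(288.5)), (305, np.float64(283.5)), (315, np.float64(279.5)), (325, np.float64(270.5))] [306.2 358.9 370.2 384.2 395.5 420.7]
[291.70457839 292.28494414]
```

View pics/t6.png

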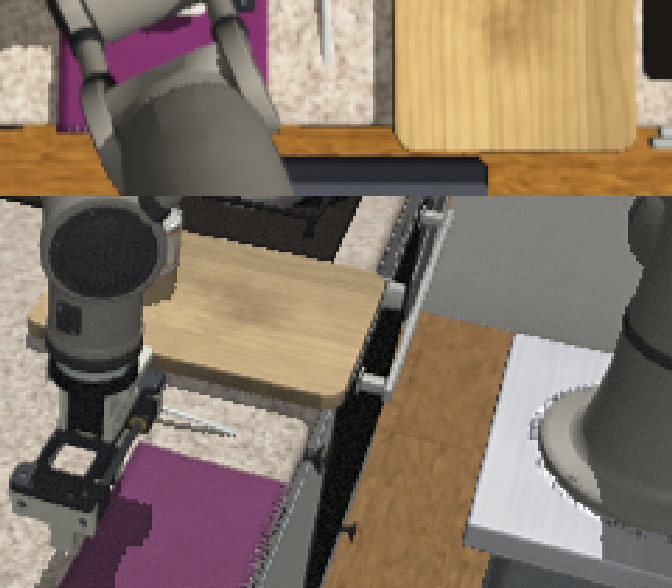

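Both views show the book squared, with its front just at the worktop edge and the spiral ahead of the purple. The board's front edge protrudes further. I'll cross-check the board's front in the scene view.

```bash
python3 - <<'E'
from h import *
import pickle
s,t=pickle.load(open('p2.pkl','rb'))
for n,c,roi in(('scene',s,(330,130,475,215)),('top',t,(376,195,470,325))):
    v=mask(c,(8,40,175),(25,150,255),roi);k=big(v);P=ray(c,k,22)[:,:2]
    for y in(-120,-90,-60,-30,0):
        q=P[abs(P[:,1]-y)<8];print(n,y,q[:,0].min().round(1),q[:,0].max().round(1))
E
```

```text
scene -120 291.8 513.3
scene -90 291.9 505.6
scene -60 292.0 501.5
scene -30 291.1 511.9
scene 0 291.2 515.1
top -120 295.0 634.8
top -90 294.9 631.9
top -60 292.0 631.8
top -30 291.8 631.7
top 0 291.7 631.6
```

```bash
python3 -m creep '[{"hand":1,"tx":0.004,"ty":0,"tz":0,"spin":0},{"hand":1,"tx":0.005,"ty":0,"tz":0,"spin":0},{"hand":1,"tx":0.003,"ty":0,"tz":0,"spin":0},{"hand":1,"tx":0,"ty":0,"tz":0,"spin":0}]' && python3 -m creep '[{"hand":1,"tx":-0.02,"ty":0,"tz":0,"spin":0},{"hand":1,"tx":-0.01,"ty":0,"tz":-0.02,"spin":0},{"hand":1,"tx":-0.02,"ty":0,"tz":-0.04,"spin":0},{"hand":1,"tx":-0.02,"ty":0,"tz":-0.04,"spin":0},{"hand":1,"tx":0,"ty":0,"tz":0,"spin":0}]'
python3 - <<'E'
from plant import cams,get_obs
from h import *
s=cams.capture('scene');t=cams.capture('top')
for c in(s,t):r,b=book(c);print(r,b.round(1).tolist())
cv2.imwrite('pics/t7.png',cv2.resize(t['color'][215:335,160:480,::-1],None,fx=2.5,fy=2.5,interpolation=0))
E
```

```text
time: 8.48
tool_pos: [451.9, 290.9, -2.6]
tcp_rot: [-3.141, -0.001, -3.141]
contact_force: [-0.8, 0.0, 0.0]
grip_width: 91.8
finger_force: 0.0
time: 9.1
tool_pos: [525.6, 291.6, 100.9]
tcp_rot: [3.139, 0.007, 3.141]
contact_force: [0.4, 0.0, -0.3]
grip_width: 91.8
finger_force: 0.0
((367.994384765625, 289.76947021484375), (144.9352264404297, 207.15231323242188), 0.07506702095270157) [[295.3999938964844, 393.29998779296875], [295.70001220703125, 186.10000610351562], [440.6000061035156, 186.3000030517578], [440.29998779296875, 393.3999938964844]]
((412.03973388671875, 286.632080078125), (53.08799362182617, 132.74623107910156), 0.25228452682495117) [[385.20001220703125, 352.8999938964844], [385.79998779296875, 220.10000610351562], [438.8999938964844, 220.39999389648438], [438.29998779296875, 353.1000061035156]]
```

View pics/t7.png

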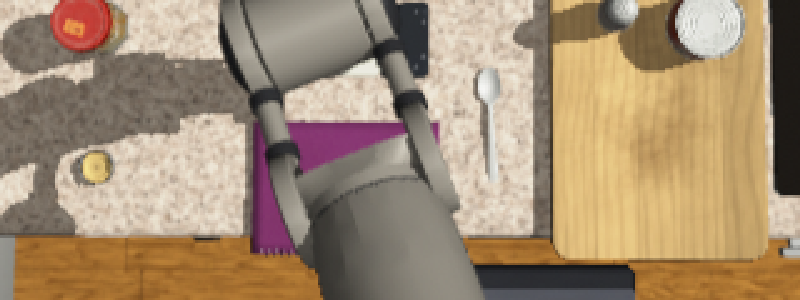

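The book's back edge is at x ≈ 441 against a target of 442, and it is parallel to the board within 0.3°. Nothing else has moved, and the hand is clear.

```bash
python3 -c "
from plant import close_job
print(close_job())"
```

```text
the job is handed in; nothing more can be done
None
```

I pushed the notebook forward and handed the job in. By my last camera measurement its front edge is level with the board's to about 2 mm and parallel to within 0.3°, nothing else appeared to have moved, and the judge's result was not shown.

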